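# Lay out the engraved desk set

## Task

Lay out the finished desk set for the customer to look at: stand the chequered box midway between the two walls of the black letter holder, on its cork square and squared up with it, and put the brass paperweight on the middle of the box's top. At the portrait board, stand the black pen cup to the left of the portrait, centred on the green round, and the wooden-handled seal to its right, centred on the red round (left and right as the robot sees them). Everything stands upright and released; leave the hammer, the graver and the yellow spool where they lie.

Things in the scene. Friction and masses are not known exactly. Their poses are not given: they have to be found in the camera images.
- box: Loose closed box, black with a white chequered inlay on its top and sides, 60 x 60 mm and 45 mm high, about 0.16 kg. Origin at the centre of its underside; x and y run along its sides, z up. It can be gripped across any pair of opposite sides.
- weight: Loose solid brass paperweight, an upright plain cylinder 44 mm across and 40 mm high, with a dark ring inlaid in the top, about 0.35 kg. Origin at the centre of its underside, z up.
- cup: Loose pen cup, a black upright open cylinder with white inlaid dots, 56 mm across and 95 mm high, wall 4 mm, empty, about 0.18 kg (the taller closed black vases are fixed and no part of the job). Grip it in its upper third. Origin at the centre of its underside, z up.
- seal: Loose hand seal standing on its steel foot: foot disc 44 mm across and 12 mm high, above it a pale wooden handle with a narrow neck (20 mm across at 24 mm height) and a bulb 34 mm across between 48 and 70 mm height; 75 mm high in all, about 0.14 kg. Origin at the centre of its underside, z up; grip it by the bulb.
- holder: Fixed black letter holder: base 80 (x) x 164 (y) x 8 mm with an upright wall at each y end, 10 mm thick, inner faces 144 mm apart, tops 54 mm above the table; open at both x sides. A flush 68 mm cork square marks the middle of the base. Origin at the centre of its underside: the box's place is x = 0, y = 0, z = 8 mm. Turned at most 0.25 rad.
- board: Fixed dark wooden board, 100 (x) x 230 (y) x 8 mm, with an engraved steel portrait plate (90 x 74 mm, 3 mm proud) in its middle and two flush felt rounds 70 mm across, tops 8 mm above the table: green at x = 0, y = +78 mm (robot's left), red at x = 0, y = -78 mm (right). Origin at the centre of its underside. Turned at most 0.25 rad from the robot's axes.
- hammer: Bystander, to be left alone: loose chasing hammer with a wooden handle, lying about along x, 195 mm long, dark steel head 70 mm wide across at the +x end, 25 mm high. Origin on the table under the handle, 72 mm behind the head's middle.
- graver: Bystander, to be left alone: loose graver with a pale wooden handle, lying about along x, 160 mm long, 26 mm wide and high, steel rod at its +x end. Origin on the table under the middle of its length.
- spool: Bystander, to be left alone: loose upright yellow thread spool, 36 mm across and 44 mm high. Origin at the centre of its underside.
Mind the look-alikes: they are no part of the job. Leave any purple look-alike of the seal alone. Leave any purple look-alike of the weight alone.

How it is judged:
At the end, for the whole second after the job is handed in: Box on the holder's base within 12 mm of its middle in x and y and 0.2 rad of square; paperweight on the box within 10 mm of its centre; cup on the green (left) and seal on the red (right) round, within 12 mm of its centre in x and y; all upright within 0.12 rad, at rest (x of box in the frame of holder between -0.012 and 0.012 m and y of box in the frame of holder between -0.012 and 0.012 m and z of box in the frame of holder between 0.003 and 0.013 m and (angle between the x axis of box and the x axis of holder, either way round below 0.2 rad or angle between the x axis of box and the y axis of holder, either way round below 0.2 rad) and horizontal distance between weight and box below 0.01 m and z of weight in the frame of box between 0.04 and 0.05 m and x of cup in the frame of board between -0.012 and 0.012 m and y of cup in the frame of board between 0.066 and 0.09 m and z of cup in the frame of board between 0.003 and 0.013 m and x of seal in the frame of board between -0.012 and 0.012 m and y of seal in the frame of board between -0.09 and -0.066 m and z of seal in the frame of board between 0.003 and 0.013 m and angle between each of box, weight, cup, seal's own z axis and vertical below 0.12 rad and linear speed of each of box, weight, cup, seal below 0.02 m/s and angular speed of each of box, weight, cup, seal below 0.2 rad/s); the robot touches nothing.
It fails at once if the hammer is shifted by more than 25 mm (distance of hammer from where it was at the start of the episode above 0.025 m).
It fails at once if the graver is shifted by more than 25 mm (distance of graver from where it was at the start of the episode above 0.025 m).
It fails at once if the spool is shifted by more than 25 mm (distance of spool from where it was at the start of the episode above 0.025 m).
It also fails if it takes over 120 s, if anything falls off the work surface, if the arm or the gripper's body presses on something with over 40 N, if the wrist force passes 120 N, or if a joint passes its speed limit or range.

## Robot

A 6-joint arm with a two-finger parallel gripper is mounted at the origin on the work surface. World frame = base frame: x ahead of the robot, y to its left, z up, the work surface at z = 0. Lengths are in m, angles in rad, forces in N, time in s.
With the tool pointing down it reaches from about 0.35 to 0.95 m from the base axis. Payload 17.4 kg.
Tool frame: the origin (TCP) lies where the fingers leave the gripper's body, on its centre line; the fingertips stand 84 mm ahead of it and the grasp point (between the pads) lies 65 mm ahead of it (robot.grip_point_offset is the z of the grasp point in the tool frame, in m); z points along the fingers, y is the line along which they close (so a half turn about z gives the same grasp; the last joint's range is limited). The gripper opens to 93 mm and grips with 3 to 60 N. Pads are 15 mm wide; open, the fingers measure 128 mm over their backs; the gripper's body (75 mm by 188 mm) begins 65 mm behind the grasp point.
Start: joints at [1.152, 0.116, 1.442, -0, 1.584, -0.038], TCP at [0.251, 0.627, 0.303] pointing down, gripper open.
Joint ranges: [-2.83, 2.83], [-0.83, 2.19], [0.07, 2.5], [-1.14, 4.28], [0.01, 3], [-2.97, 2.97]. Speed limits (rad/s): [1.89, 1.89, 2.22, 3.14, 3.14, 3.14].

## Interface

Orientations are given as a rotation vector (axis times angle).
In Python, from bench import robot, hand, cams, finish_job gives the robot as it stands. Calls block until the motion is done:
- robot.move_to(position, orientation): joint-space move of the TCP to a pose.
- robot.line_to(position, v=0.15, orientation=None): straight line of the TCP; orientation=None keeps the orientation; v is the mean speed in m/s.
- robot.goto_joints(angles): joint-space move.
- hand.let_go() and hand.clamp(newtons=None): open the fingers fully, or close them until they stop; newtons is the grip in N (None keeps the last).
- robot.dwell(seconds).
- robot.inverse_kinematics(position, orientation): joint angles nearest the present ones, or None.
- cams.camera(name): name is "scene" or "top" or "wrist"; returns a dict with "frame" (480x640x3 uint8, blue, green, red), "range_z" (480x640 float32, m along the optical axis (not along the pixel's ray), 0 where there is no reading), "fx", "fy", "cx", "cy" (pixels), "distortion" ([k1, k2, p1, p2, k3] as OpenCV has them; the pictures are not rectified), "pose" (4x4, takes a point from camera to world coordinates). Camera axes: x right, y down, z forward; pixel columns grow to the right and rows downward; lengths in m; the calibration is good to about 2 mm. A picture is of the moment at which its call begins.
A pose or a line that the arm cannot do raises robot.IKError and nothing moves.
- finish_job(): hands the job in; it is judged then, once.
Readings, each from a call of its own:
- robot.get_clock(): time.
- robot.get_joints(): joint angles.
- robot.get_joint_vel(): joint speeds.
- robot.get_tau(): joint torques, N m.
- robot.get_eef_pos(): TCP position.
- robot.get_tool_rot(): TCP orientation.
- robot.get_ft_force(): force on the tool from outside, world axes, zero at the start.
- robot.get_torque(): the same for the moment, N m.
- robot.get_opening(): finger opening in m.
- robot.get_grasp_force(): force on a finger pad.
Only numpy, scipy, OpenCV 4.12 (cv2) and the standard library are available. Lean on these libraries where they do the work, as an engineer would, in place of code of your own. Each camera call takes 0.05 s, during which the arm holds its last target. There are 200 camera calls.

## Working session

There is one attempt and no reset: what is moved stays moved. The work goes in short steps, each a Python script; the robot and the scene stay as the last script left them, time stands still between calls to the robot, and variables do not carry over. Pictures are saved under pics/ and viewed, at most 14 in all, crops included, and the job is handed in when it is done.

```bash
mkdir -p pics; ls; python3 - <<'E'
from bench import robot,cams
import cv2,numpy as np
for n in ("top","scene"):
    c=cams.camera(n); np.savez(f"/tmp/{n}.npz",**c); cv2.imwrite(f"pics/{n}.png",c["frame"])
    print(n,c["fx"],c["cx"],c["cy"],c["distortion"],np.round(c["pose"],3))
print(robot.get_clock(), robot.get_tool_rot())
E
```

```text
pics
top 568.19832869705 317.51773940805924 243.10673805965448 [0.05690004 0.         0.         0.         0.        ] [[ 0.02  -0.998  0.058  0.402]
 [-1.    -0.021 -0.016  0.005]
 [ 0.017 -0.058 -0.998  1.16 ]
 [ 0.     0.     0.     1.   ]]
scene 445.69205309508175 314.9985318896236 233.93481329869525 [-0.05110935  0.          0.          0.          0.        ] [[-0.455  0.703 -0.546  0.928]
 [ 0.891  0.352 -0.289  0.251]
 [-0.011 -0.618 -0.786  0.679]
 [ 0.     0.     0.     1.   ]]
0.1 [-5.94505537e-01 -3.08460928e+00  1.59425195e-03]
```

View pics/top.png

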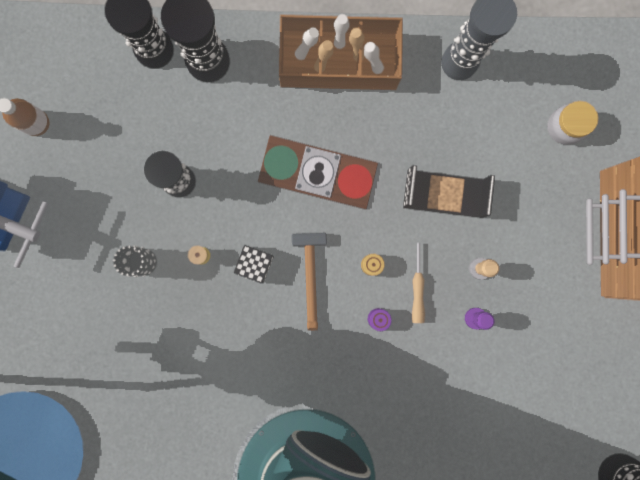

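View pics/scene.png

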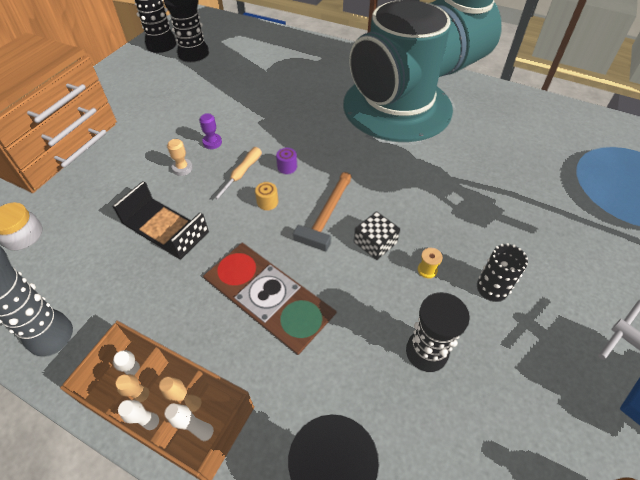

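The top view shows:
- Box at (253,264), cup at (134,261), spool at (198,256), hammer at (310,280) and graver at (418,285).
- Holder cork at (446,193), with the felts at (281,162) green and (355,181) red.

Candidates:
- **Weight:** the brass cylinder at (373,264), or the purple one at (379,319). The brass one fits the description.
- **Seal:** the pale wooden one at (485,268), or the purple one at (480,319). The pale one fits. The tools in the crate are not standing seals.
- **Cup:** the open cylinder at (134,261). The closed vase at (165,170) is fixed.

I'll measure these and confirm them in one crop.

```bash
cat > h.py <<'E'
import numpy as np,cv2
def norm(c,uv):
    K=np.array([[c["fx"],0,c["cx"]],[0,c["fy"],c["cy"]],[0,0,1.]])
    return cv2.undistortPoints(np.asarray(uv,float).reshape(-1,1,2),K,np.asarray(c["distortion"],float)).reshape(-1,2)
def plane(c,uv,z):
    n=norm(c,uv); T=c["pose"]; d=np.c_[n,np.ones(len(n))]@T[:3,:3].T; o=T[:3,3]
    return o+d*((z-o[2])/d[:,2])[:,None]
def cloud(c):
    h,w=c["range_z"].shape; v,u=np.mgrid[:h,:w]
    n=norm(c,np.stack([u,v],-1).reshape(-1,2)); p=np.c_[n,np.ones(len(n))]*c["range_z"].reshape(-1,1)
    P=p@c["pose"][:3,:3].T+c["pose"][:3,3]; P[p[:,2]==0]=np.nan
    return P.reshape(h,w,3)
def blob(mask,near=None):
    cs,_=cv2.findContours(mask.astype(np.uint8),cv2.RETR_EXTERNAL,cv2.CHAIN_APPROX_NONE)
    cs=[k for k in cs if len(k)>8]
    if near is None: return max(cs,key=cv2.contourArea).reshape(-1,2)
    return max(cs,key=lambda k:cv2.contourArea(k) if np.hypot(*(k.reshape(-1,2).mean(0)-near))<40 else -1).reshape(-1,2)
def win(uv,r,shape=(480,640)):
    m=np.zeros(shape,bool); u,v=map(int,uv); m[max(0,v-r):v+r,max(0,u-r):u+r]=1; return m
def rect(xy):
    (c,s,a)=cv2.minAreaRect((np.asarray(xy)[:,:2]*1000).astype(np.float32)); return np.array(c)/1000,np.array(s),a
def circ(xy):
    c,r=cv2.minEnclosingCircle((np.asarray(xy)[:,:2]*1000).astype(np.float32)); return np.array(c)/1000,r
E
python3 - <<'E'
from h import *
c=dict(np.load("/tmp/top.npz")); P=cloud(c); Z=P[...,2]
print("table z",np.nanmedian(Z[220:250,200:240]))
for n,uv,lo,hi,r,top in (("box",(253,264),.036,.056,26,.045),("weight",(373,264),.03,.05,22,.04),("cup",(134,261),.08,.11,32,.095),("seal",(485,268),.06,.09,24,.07),("spool",(198,256),.035,.055,20,.044),("wallL",(409,188),.045,.065,30,.054),("wallR",(490,195),.045,.065,30,.054),("hammer",(310,280),.012,.05,55,.02),("graver",(418,285),.01,.05,50,.02)):
    b=blob(win(uv,r)&(Z>lo)&(Z<hi)); q=plane(c,b,top)
    print(n,"rect",rect(q),"circ",circ(q),"zmax",np.nanmedian(Z[win(uv,r)&(Z>lo)&(Z<hi)]))
hsv=cv2.cvtColor(c["frame"],cv2.COLOR_BGR2HSV); H,S,V=cv2.split(hsv)
for n,m in (("green",win((281,162),28)&(H>50)&(H<95)&(S>70)),("red",win((355,181),28)&((H<6)|(H>174))&(S>150)),("cork",win((447,193),26)&(H<25)&(S>60)&(V>90))):
    q=plane(c,blob(m),.008); print(n,"rect",rect(q),"circ",circ(q), "area",m.sum())
f=c["frame"]; k=np.vstack([f[225:345,105:345],f[225:345,345:585][:, :240]]); cv2.imwrite("pics/crop.png",cv2.resize(k,None,fx=2.5,fy=2.5,interpolation=cv2.INTER_CUBIC))
E
```

```text
table z 5.136189735521768e-06
box rect (array([0.42344431, 0.1130397 ]), array([60.0748024 , 59.85998917]), 70.79458618164062) circ (array([0.42378949, 0.11318175]), 40.786624908447266) zmax 0.044780617963381064
weight rect (array([ 0.42750131, -0.12232047]), array([41.45280838, 41.46979523]), 0.8592325448989868) circ (array([ 0.42716919, -0.12249117]), 21.91689109802246) zmax 0.03982858456718574
cup rect (array([0.42476886, 0.33628253]), array([53.70676041, 58.43050003]), 1.022978663444519) circ (array([0.42312109, 0.33592349]), 29.650423049926758) zmax 0.09348845703157416
seal rect (array([ 0.42481195, -0.34226764]), array([30.64070702, 34.42449951]), 1.2234642505645752) circ (array([ 0.42517087, -0.34264658]), 17.666902542114258) zmax 0.07315109770033013
spool rect (array([0.44005618, 0.22195351]), array([33.23213196, 34.94913864]), 1.1832996606826782) circ (array([0.43922192, 0.2214444 ]), 18.05858039855957) zmax 0.04468253736528194
wallL rect (array([ 0.58426276, -0.19421025]), array([11.89481163, 81.91053772]), 84.2137451171875) circ (array([ 0.5838822 , -0.19796625]), 40.97521
[... 409 characters left out ...]
9656
graver rect (array([ 0.39410614, -0.21622714]), array([157.99095154,  23.96658897]), 0.47843992710113525) circ (array([ 0.39387292, -0.21519292]), 79.27845764160156) zmax 0.03482382879599066
green rect (array([0.63311145, 0.06673398]), array([62.86977768, 61.40562439]), 15.164030075073242) circ (array([0.63367737, 0.06536927]), 32.20543670654297) area 663
red rect (array([ 0.59813428, -0.086621  ]), array([65.15132141, 65.49959564]), 46.21745300292969) circ (array([ 0.59781274, -0.08669688]), 33.88487243652344) area 833
cork rect (array([ 0.57693738, -0.2731059 ]), array([69.86675262, 70.42823029]), 83.95700073242188) circ (array([ 0.57662695, -0.2732262 ]), 47.90045166015625) area 1166
```

View pics/crop.png

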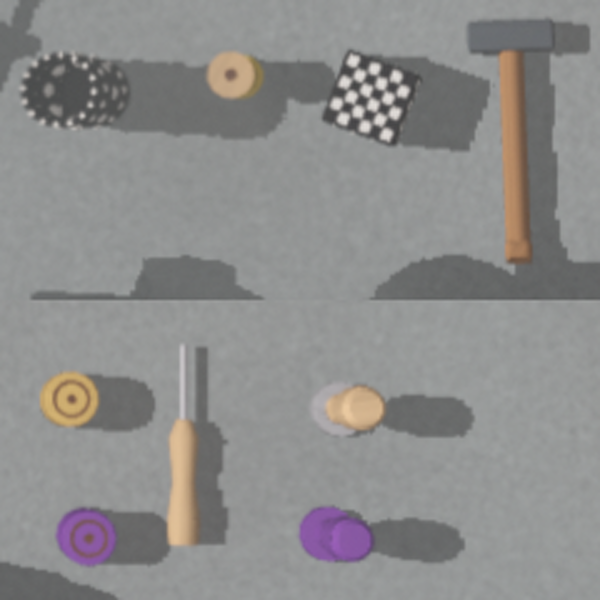

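The crop confirms all three targets: brass weight with its dark ring, pale wooden seal on a steel foot, and open dotted cup. The poses agree with the known sizes, so I'll move the box first.

```bash
cat > mv.py <<'E'
import numpy as np
from scipy.spatial.transform import Rotation as R
from bench import robot,hand,cams
G=robot.grip_point_offset
SAFE=0.30
def ori(phi,p):
    best=None
    for k in (-1,0,1):
        o=(R.from_euler("z",phi-np.pi/2+k*np.pi)*R.from_euler("x",np.pi)).as_rotvec()
        q=robot.inverse_kinematics(p,o)
        if q is not None and (best is None or abs(q[5])<best[0]): best=(abs(q[5]),o)
    return best[1]
def above(xy,phi,zg):
    p=[xy[0],xy[1],zg+G]; o=ori(phi,p); robot.move_to(p,o); return o
def pick(xy,phi,zg,N):
    above(xy,phi,zg+0.1); robot.line_to([xy[0],xy[1],zg+G],v=0.12)
    hand.clamp(N); robot.dwell(.2); print("open",robot.get_opening(),"F",robot.get_grasp_force())
    up(xy,SAFE-G)
def up(xy,zg): robot.line_to([xy[0],xy[1],zg+G],v=0.2); print("open",robot.get_opening(),"t",robot.get_clock())
def place(xy,phi,zg,via=()):
    for v in via: above(v,phi,SAFE-G)
    above(xy,phi,SAFE-G); robot.line_to([xy[0],xy[1],zg+.03+G],v=0.2); robot.line_to([xy[0],xy[1],zg+.001+G],v=0.05)
    print("ft",np.round(robot.get_ft_force(),1)); hand.let_go(); robot.dwell(.3); up(xy,zg+.12)
E
python3 - <<'E'
from mv import *
import cv2
H=(.5767,-.272)
pick((.4235,.1131),-.335,.026,25)
place(H,-.103,.034)
above((.45,-.12),np.pi/2,.25)
c=cams.camera("top"); np.savez("/tmp/top2.npz",**c); cv2.imwrite("pics/t2.png",c["frame"])
E
```

```text
open 0.05974526519602431 F 25.000498294830322
open 0.05971309847335058 t 5.0917
ft [ 0.1 -0.1 -2.4]
open 0.09288785553690737 t 10.1333
```

View pics/t2.png

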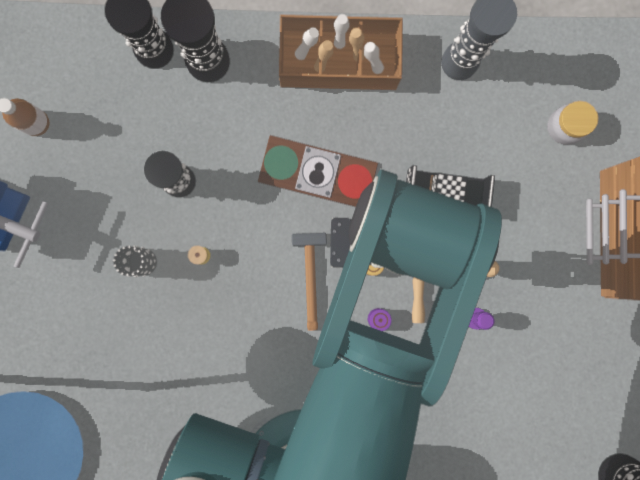

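The box stands in the holder at about (453,187), partly hidden by the arm. I'll place the cup next and measure the box while the arm is on the left.

```bash
python3 - <<'E'
from mv import *
import cv2
from h import *
y=np.pi/2
pick((.4243,.336),y,.075,15)
above((.424,.2),y,SAFE-G)
c=cams.camera("top"); Z=cloud(c)[...,2]
m=win((450,190),24)&(Z>.046)&(Z<.062)
P=cloud(c)
b=blob(m); print("box",rect(plane(c,b,.053)), np.nanmedian(Z[m]))
hsv=cv2.cvtColor(c["frame"],cv2.COLOR_BGR2HSV)
cv2.imwrite("pics/t3.png",cv2.resize(c["frame"][130:250,380:530],None,fx=4,fy=4))
place((.6332,.0664),y,.083,via=[(.45,.067)])
E
```

```text
open 0.056471716187901956 F 14.969268394634128
open 0.056281021145457015 t 16.3417
box (array([ 0.57811548, -0.27058698]), array([62.77832413, 61.34563828]), 84.92642211914062) 0.05280876743072738
ft [-0.9  0.1 -0.9]
open 0.09292975856708685 t 21.6583
```

View pics/t3.png

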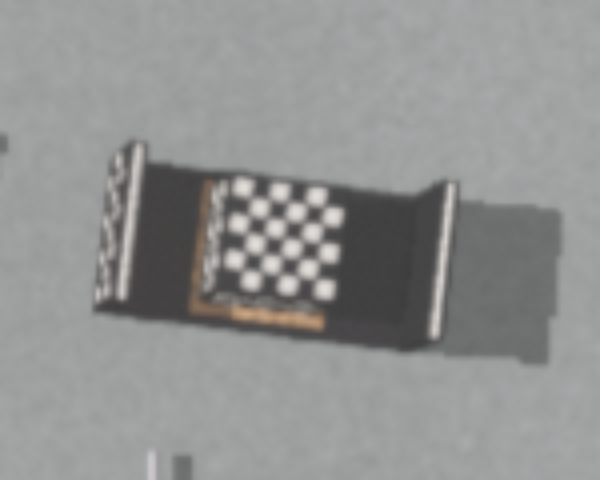

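The crop shows the box centred between the walls (crop centre about (285,240)) and square with the cork. It measures (0.578,-0.271), within about 2 mm of the target. Next are the weight and the seal.

```bash
python3 - <<'E'
from mv import *
import cv2
from h import *
y=np.pi/2
pick((.4272,-.1225),y,.026,30)
place((.5775,-.271),y-.103,.079)
pick((.425,-.3425),y,.059,15)
place((.598,-.0866),y,.067)
above((.424,.3),y,SAFE-G)
c=cams.camera("top"); P=cloud(c); Z=P[...,2]; np.savez("/tmp/top3.npz",**c)
for n,uv,lo,hi,r,t in (("weight",(455,187),.08,.11,26,.093),("cup",(277,158),.09,.12,32,.103),("seal",(360,178),.06,.1,26,.08)):
    m=win(uv,r)&(Z>lo)&(Z<hi); q=plane(c,blob(m),t); print(n,rect(q),circ(q),np.nanmedian(Z[m]))
cv2.imwrite("pics/t4.png",c["frame"]); cv2.imwrite("pics/s4.png",cams.camera("scene")["frame"])
print(robot.get_clock())
E
```

```text
open 0.04322151376350184 F 29.999987982446328
open 0.04329503103410501 t 27.2
ft [ 0.4 -0.9 -3.3]
open 0.0927806738179644 t 31.55
open 0.034192471474048344 F 14.999746740795672
open 0.033608010923755885 t 35.4417
ft [-0.5 -0.2 -1.3]
open 0.09282381485548488 t 40.3
weight (array([ 0.57805707, -0.26837506]), array([41.91401291, 45.45828247]), 1.1267210245132446) (array([ 0.57724249, -0.26881793]), 23.842742919921875) 0.0930281508371349
cup (array([0.63245923, 0.06639455]), array([58.61251068, 54.30656815]), 1.3566030263900757) (array([0.63209363, 0.06647239]), 29.7867374420166) 0.10169259088628202
seal (array([ 0.59517542, -0.08696979]), array([32.63323975, 34.1231575 ]), 45.95310592651367) (array([ 0.59563562, -0.08649393]), 17.73773765563965) 0.0814842102161839
42.45
```

View pics/t4.png

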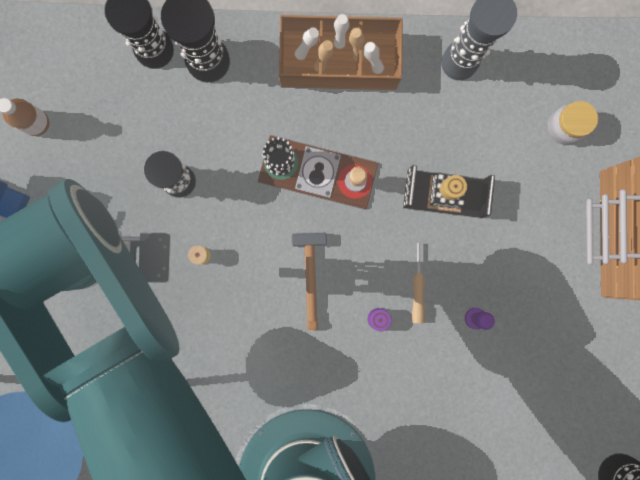

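View pics/s4.png

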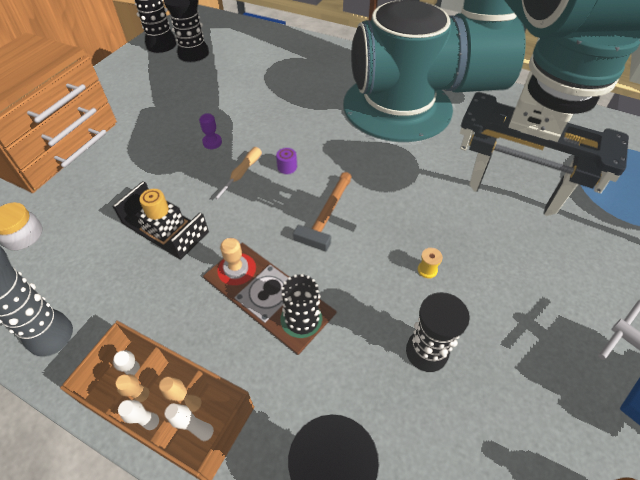

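Both views show everything standing: cup on green (279,157), seal on red (357,180), weight on the box (454,187), with the bystanders unmoved. The tightest tolerance is weight on box, so I'll check that once from the side camera.

```bash
python3 - <<'E'
from h import *
from bench import cams
for c,uv in ((cams.camera("scene"),(160,210)),(dict(np.load("/tmp/top3.npz")),(453,190))):
    P=cloud(c); Z=P[...,2]; w=win(uv,45)&(abs(P[...,1]+.271)<.055)
    for n,lo,hi in (("boxtop",.049,.057),("wtop",.090,.097)):
        q=P[w&(Z>lo)&(Z<hi)]; print(n,len(q),rect(q),circ(q))
E
```

```text
boxtop 378 (array([ 0.57825464, -0.27084003]), array([60.42129517, 59.5540657 ]), 84.31626892089844) (array([ 0.57894397, -0.27095236]), 40.127769470214844)
wtop 339 (array([ 0.57924414, -0.27056216]), array([43.08132172, 42.3827095 ]), 32.36140060424805) (array([ 0.57745752, -0.26965961]), 23.00875473022461)
boxtop 400 (array([ 0.5786972 , -0.27150601]), array([62.34573746, 60.88289642]), 85.48088836669922) (array([ 0.57783447, -0.27220801]), 41.928707122802734)
wtop 389 (array([ 0.57844214, -0.27032083]), array([42.14162445, 42.68323517]), 0.5904842615127563) (array([ 0.57925409, -0.27049219]), 22.299123764038086)
```

The weight is within 1–2 mm of the box centre, so I'm handing in.

```bash
python3 -c "
from bench import finish_job
print(finish_job())"
```

```text
the job is handed in; nothing more can be done
None
```

The desk set is laid out and handed in: box, weight, cup and seal each measured within about 3 mm of their places, and the hammer, graver and spool looked unmoved in the final pictures; the judge returned no verdict.

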